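Strip the label-roll stand and store the roll

ROBOT

A 6-joint arm with a two-finger parallel gripper is mounted at the origin on the work surface; the furniture and walls round the work are solid. World frame = base frame: x ahead of the robot, y to its left, z up, the work surface at z = 0. Lengths are in m, angles in rad, forces in N, time in s.
With the tool pointing down it reaches from about 0.275 to 0.725 m from the base axis. Payload 15.9 kg.
Tool frame: the origin (TCP) lies at the very end of the fingers, on their centre line; the grasp point (between the pads) lies 19 mm behind it (bot.grasp_offset is the distance from the TCP to the grasp point, in m); x points along the fingers, y is the direction in which the jaws open and shut, and the axes are right-handed (so a half turn about x gives the same grasp; the last joint's range is limited). The gripper opens to 85 mm and grips with 20 to 120 N. Pads are 22 mm wide; open, the fingers measure 114 mm over their backs; the gripper's body (76 mm by 85 mm) begins 54 mm behind the grasp point. The pads swing forward as they close: fully open they stand 13 mm farther back than shut.
Start: joints at [-1.222, 0.213, -0.034, 1.323, 0, 1.571], TCP at [0.171, -0.47, 0.231] pointing down, gripper open.
Joint ranges: [-2.98, 2.98], [-0.74, 1.72], [-1.14, 1.35], [-2.1, 2.04], [-1.57, 1.44], [-3.14, 3.14]. Speed limits (rad/s): [1.89, 1.89, 2.39, 2.57, 3.14, 3.14].

INTERFACE

Orientations are given as a rotation vector (axis times angle).
In Python, from bench import bot, viewer, nets gives the robot as it stands. The module is installed in compiled form; this text tells all that it offers.
- The arm moves only by the tool play_rows, never from a script. Its argument "commands" is a list of rows, each an object with "hand": the closure, from 0 (fully open) to 1 (shut); "xyz": the shift along the tool's x, y, z in cm, a list of three; "spin": the turn about the tool's x in degrees. In form: [{"hand": hand, "xyz": [x, y, z], "spin": spin}, ...]. A call has 1 to 12 rows; each row shifts and turns the commanded pose from where the row before left it, along the tool's axes as they then stand; what a row does not reach is not made up. A row lasts 1/10 s, in which the tool goes at most 50 mm and 8.59 degrees, less where a joint would pass 70% of its speed; a pose out of reach is approached as far as the arm can. A call with a gripper value outside its range is refused whole. The fingers move at their own pace and stop on an object; "newtons" is the grip in N (left out, the last holds). Time passes only in rows, so rows that do not move let the fingers close. It gives the time, the measured TCP pose, the force and the opening at its end, in the units of the state.
- bot.sense(): the state, without advancing time (a new reading comes with each control period).
- viewer.read_camera(name): name is "scene" or "top"; returns the picture (420x560x3 uint8, red, green, blue); there is no depth.
- viewer.camera_params(name): a dict with "fovy" (degrees; the focal length in pixels is half the picture's height over the tangent of half this angle, whatever the lens; pixels are square), "cx", "cy" (the principal point, pixels), "R" (3x3) and "t" (3): a world point X has camera coordinates R X + t. Camera axes: x right, y down, z forward; pixel columns grow to the right and rows downward; lengths in m; the calibration is good to about 2 mm. A picture is of the moment at which its call begins. camera_params takes no time and is no camera call.
- bot.sign_off(): hands the job in, once; it reports no verdict.
Trained networks look in the newest picture that a camera, given by its name, has taken for a name from the list of things; names that differ only in an ending like _2 or _b are one class to them, and where a whole thing is asked for, a point or a joint stands for the part that bears it (a point fixed in the world has none). Each returns a list of dicts, best first, with "p" (0 to 1); they miss things now and then, are a little off and sometimes report something else, mostly with a low value. They report only what shows in the picture. A call takes as long as a camera call. They do not tell look-alikes from the thing itself.
- nets.look_for(camera, target): "box" ([centre column, centre row, width, height] in pixels, round what is visible of it).
- nets.pinpoint(camera, target): "pixel" ([column, row] in pixels: a listed point, or the origin of a listed thing).
The state is a dict: "time_s": time; "joint_pos": joint angles; "qd": joint speeds; "joint_torque": joint torques, N m; "position": TCP position; "orientation": TCP orientation; "ft_force": force on the tool from outside, world axes, zero at the start; "wrist_torque": the same for the moment, N m; "finger_gap": opening from 0.0 (shut) to 1.0 (fully open).
Only numpy, scipy, OpenCV 4.12 (cv2) and the standard library are available. Lean on these libraries where they do the work, as an engineer would, in place of code of your own. Each camera call takes 0.05 s, during which the arm holds its last target. There are 200 camera calls.

TASK

Move the label roll from the stand with the rectangular foot to the storage post with the round foot. First turn the black wing nut until its wing lines up with the long side of the stand's foot, which unlocks it, lift it off and set it in the open tray; then take off the metal washer and lay it flat in the tray; only then lift off the roll and seat it upright, all the way down on the storage post. Take the parts one at a time, set them down without dropping them, and leave the other things on the desk where they are.

Things in the scene. Friction and masses are not known exactly. Their poses are not given: they have to be found in the camera images.
- stand: Fixed stand: grey foot 130 x 80 x 12 mm, long side along its x axis. Origin: centre of its underside, on the axis of the upright shaft. Shaft 20 mm thick to 69 mm above the desk, then a 9 mm neck to 83 mm with two ears along x (cross bar 20 mm long, 4 mm wide, at 77 to 81 mm). On it from below: roll, washer, wing nut. The nut's wing starts 0.8 to 1.4 rad counter-clockwise of its x axis.
- nut_wing (a point): Centre of the wing of the black wing nut (40 g): bar 44 mm along its x axis, 9 mm thick, 22 mm high. Below is a closed cap, 34 mm wide, 20 mm high; the underside is 31 mm below this point, which starts 101 mm above the desk. Loose, it turns freely either way; its slot (along x, 8 mm wide) passes the shaft's ears only with the wing parallel to the stand's x axis within 7 degrees.
- washer_mid (a point): Centre of the flat round steel washer, 58 mm outside diameter, 24 mm bore, 8 mm thick; z is its axis. At the start it lies on the roll under the nut, its centre 66 mm above the desk. Its rim overhangs the roll by 4 mm. 50 g.
- roll_mid (a point): Centre of the white label roll on its cardboard core, half-way up: 50 mm outside diameter, 26 mm bore, 50 mm high; z is its axis. At the start it stands upright on the stand's foot, its centre 37 mm above the desk. 120 g.
- post: Fixed storage post: grey round foot 80 mm in diameter and 10 mm high with an upright steel post 18 mm in diameter, its tapered tip 68 mm above the desk. Origin: centre of the foot's underside, on the post's axis. A seated roll has its centre 35 mm above the desk.
- tray: Fixed shallow open grey tray, outside 184 mm along its x axis, 148 mm along its y axis and 16 mm high; walls and floor 4 mm thick. Origin: centre of its underside. Nut and washer fit beside each other along x, for example at x = +45 mm and x = -35 mm.
- eraser: Bystander: an eraser, 18 x 52 x 12 mm. Origin: centre of its underside. Leave it where it is.
- sharpener: Bystander: an oval pencil sharpener, 27 x 48 x 22 mm. Origin: centre of its underside. Leave it where it is.
- carton: Bystander: a small flat carton, 45 x 75 x 18 mm. Origin: centre of its underside. Leave it where it is.
- gel_bottle: Bystander: a bottle of hand gel, 106 mm high. Origin: centre of its underside. Leave it where it is.
- glue_stick: Bystander: an upright glue stick, 27 mm in diameter, 92 mm high. Origin: centre of its underside. Leave it where it is.
Mind the look-alikes: they are no part of the job. Of the things shaped like the part that bears roll_mid, the white one is meant.

How it is judged:
On the way, in this order (a step that is already met when the one before it is completed fails the run):
1. the wing nut is off and set down in the tray, while washer and roll are still on the stand (x of nut_wing in the frame of tray between -0.08 and 0.08 m and y of nut_wing in the frame of tray between -0.064 and 0.064 m and z of nut_wing in the frame of tray below 0.042 m and contact force between the fingers and wing_nut below 0.1 N and horizontal distance between each of washer_mid, roll_mid and stand below 0.006 m and z of washer_mid in the frame of stand between 0.06 and 0.072 m and z of roll_mid in the frame of stand between 0.032 and 0.042 m), for 0.1 s.
2. the washer is off and laid flat in the tray beside the nut, while the roll is still on the stand (x of washer_mid in the frame of tray between -0.063 and 0.063 m and y of washer_mid in the frame of tray between -0.045 and 0.045 m and z of washer_mid in the frame of tray below 0.016 m and angle between washer_mid's own z axis and vertical below 0.2 rad and contact force between the fingers and washer below 0.1 N and x of nut_wing in the frame of tray between -0.08 and 0.08 m and y of nut_wing in the frame of tray between -0.064 and 0.064 m and z of nut_wing in the frame of tray below 0.042 m and contact force between the fingers and wing_nut below 0.1 N and horizontal distance between roll_mid and stand below 0.006 m and z of roll_mid in the frame of stand between 0.032 and 0.042 m), for 0.1 s.
At the end, for the whole second after the job is handed in: Nut (wing middle within 80 x 64 mm of the tray centre, below 42 mm) and washer (centre within 63 x 45 mm, below 16 mm, flat within 0.2 rad) lie in the tray; the roll is on the storage post: within 6 mm of its axis, upright within 0.08 rad, seated within 5 mm; all released and at rest (x of nut_wing in the frame of tray between -0.08 and 0.08 m and y of nut_wing in the frame of tray between -0.064 and 0.064 m and z of nut_wing in the frame of tray below 0.042 m and contact force between the fingers and wing_nut below 0.1 N and x of washer_mid in the frame of tray between -0.063 and 0.063 m and y of washer_mid in the frame of tray between -0.045 and 0.045 m and z of washer_mid in the frame of tray below 0.016 m and angle between washer_mid's own z axis and vertical below 0.2 rad and contact force between the fingers and washer below 0.1 N and horizontal distance between roll_mid and post below 0.006 m and z of roll_mid in the frame of post between 0.03 and 0.04 m and angle between roll_mid's own z axis and vertical below 0.08 rad and linear speed of each of wing_nut, washer, roll below 0.02 m/s); the robot touches nothing.
It fails at once if the wing nut is let fall from more than about 3 cm (linear speed of wing_nut above 0.8 m/s and contact force between the fingers and wing_nut below 0.05 N).
It fails at once if the washer is let fall from more than about 3 cm (linear speed of washer above 0.8 m/s and contact force between the fingers and washer below 0.05 N).
It fails at once if the roll is let fall from more than about 3 cm (linear speed of roll above 0.8 m/s and contact force between the fingers and roll below 0.05 N).
It fails at once if the wing nut is forced up past the ears while its wing is out of line (horizontal distance between nut_wing and stand below 0.01 m and z of nut_wing in the frame of stand between 0.107 and 0.111 m and angle between the x axis of nut_wing and the x axis of stand, either way round above 0.3 rad).
It fails at once if the eraser, sharpener, carton, gel bottle or glue stick is shifted by more than 3 cm (distance of any of eraser, sharpener, carton, gel_bottle, glue_stick from where it was at the start of the episode above 0.03 m).
It also fails if it takes over 72 s, if anything falls off the work surface, if the arm or the gripper's body presses on something with over 40 N, if the wrist force passes 120 N, or if a joint passes its speed limit or range.

## Working session

There is one attempt and no reset: what is moved stays moved. The work goes in short steps, Python scripts to look and compute and a tool call to move; the robot and the scene stay as the last step left them, time stands still between calls to the robot, and variables do not carry over. Pictures are saved under pics/ and viewed, about 8 in all and at most 12, crops included, and the job is handed in when it is done.

Besides the shell and the picture viewer there is one more tool, called after "Call:" in YAML: its name, and indented under it one key for each argument. play_rows: Moves the arm, as the interface text tells. Its arguments: {"type":"object","properties":{"commands":{"type":"array","items":{"type":"object","properties":{"hand":{"type":"number"},"xyz":{"type":"array","items":{"type":"number"}},"spin":{"type":"number"}}}},"newtons":{"type":"number"}},"required":["commands"]}

```bash
mkdir -p pics; cat > h.py <<'E'
import numpy as np, cv2
from bench import bot, viewer, nets
def ray(cam,px):
    p=viewer.camera_params(cam); R=np.array(p["R"]);t=np.array(p["t"]); f=210/np.tan(np.radians(p["fovy"])/2)
    d=R.T@np.array([(px[0]-p["cx"])/f,(px[1]-p["cy"])/f,1]); return -R.T@t,d
def at_z(cam,px,z):
    c,d=ray(cam,px); return (c+d*(z-c[2])/d[2])
def proj(cam,X):
    p=viewer.camera_params(cam); f=210/np.tan(np.radians(p["fovy"])/2)
    c=np.array(p["R"])@np.array(X)+np.array(p["t"]); return np.array([p["cx"]+f*c[0]/c[2],p["cy"]+f*c[1]/c[2]])
def snap(cam,name=None):
    im=np.array(viewer.read_camera(cam))
    if name: cv2.imwrite("pics/"+name,im[:,:,::-1])
    return im
E
python3 - <<'E'
from h import *
a=snap("scene");b=snap("top")
cv2.imwrite("pics/a.png",a[:,:,::-1]);cv2.imwrite("pics/b.png",b[:,:,::-1])
print(bot.sense())
for c in("scene","top"):
    p=viewer.camera_params(c);print(c,p["fovy"],p["cx"],p["cy"],-np.array(p["R"]).T@np.array(p["t"]),np.round(p["R"],3).tolist())
Z=dict(stand=0,nut_wing=.101,washer_mid=.066,roll_mid=.037,post=0,tray=0,eraser=0,sharpener=0,carton=0,gel_bottle=0,glue_stick=0)
for n,z in Z.items():
    for c in("scene","top"):
        for r in nets.pinpoint(c,n)[:4]: print(n,c,round(r["p"],2),np.round(r["pixel"],1),np.round(at_z(c,r["pixel"],z),4)[:2])
E
```

```text
{'time_s': 0.1, 'joint_pos': array([-1.22197723e+00,  2.13332184e-01, -3.49658692e-02,  1.32351015e+00,
        2.33966900e-06,  1.57078471e+00]), 'qd': array([ 1.76660209e-03, -9.18354894e-04,  1.53479105e-03,  1.69905262e-04,
        4.06725884e-05, -1.27267138e-03]), 'joint_torque': array([ 3.72287337e-03, -6.87249041e+01,  4.87806880e+01,  1.22687113e-02,
        3.50700657e-04,  1.36086820e-05]), 'position': array([ 0.17079216, -0.46960594,  0.23086514]), 'orientation': array([ 2.03199087,  0.35910858, -2.03234842]), 'ft_force': array([ 0.35488228,  0.36796513, -0.69120769]), 'wrist_torque': array([-0.00925045, -0.00715082,  0.06561957]), 'finger_gap': 1.0004847984468177}
scene 55.400267558984 272.65404058689717 214.96382574008814 [0.16535911 0.68651417 0.59547315] [[-0.834, -0.552, 0.003], [-0.319, 0.478, -0.818], [0.45, -0.683, -0.575]]
top 48.244931229211346 273.0117333197854 209.07044447219334 [0.34501799 0.08177131 0.97466571] [[0.1, -0.995, 0.005], [-0.967, -0.099, -0.237], [0.236, 0.019, -0.972]]
stand scene 0.63 [358.7 220.7] [ 0.4356 -0.1215]
stand top 0.85 [374.  281.7
[... 637 characters left out ...]
4344 0.0703]
eraser scene 0.27 [258.9 305.3] [0.4839 0.2505]
eraser top 0.71 [280.8 282. ] [0.4295 0.0697]
sharpener scene 0.55 [289.3 211.4] [ 0.604  -0.0591]
sharpener scene 0.18 [208.7 257.7] [0.6587 0.1978]
sharpener top 0.6 [375.2 282.2] [ 0.4487 -0.1241]
carton scene 0.57 [207.7 255.7] [0.6651 0.1938]
carton top 0.98 [233.9 166.4] [0.6687 0.1959]
carton top 0.56 [381.7 281.8] [ 0.4509 -0.1374]
carton top 0.17 [304. 163.] [0.6921 0.0441]
gel_bottle scene 0.7 [163.8 280.9] [0.6884 0.3058]
gel_bottle top 0.88 [187.2 156.1] [0.6819 0.3009]
gel_bottle top 0.34 [376.  279.6] [ 0.4542 -0.1255]
glue_stick scene 0.7 [237.9 217.7] [0.6987 0.0384]
glue_stick top 0.53 [304.6 163.4] [0.6913 0.0427]
```

```bash
python3 - <<'E'
import cv2,numpy as np
a=cv2.imread("pics/a.png");b=cv2.imread("pics/b.png")
ca=cv2.resize(a[140:260,290:430],(700,600),interpolation=cv2.INTER_CUBIC)
cb=cv2.resize(b[220:340,310:450],(700,600),interpolation=cv2.INTER_CUBIC)
cv2.imwrite("pics/c.png",cv2.resize(np.hstack([a,b]),(800,300)))
cv2.imwrite("pics/d.png",cb);cv2.imwrite("pics/d2.png",ca)
E
```

```text
(no output)
```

View pics/a.png

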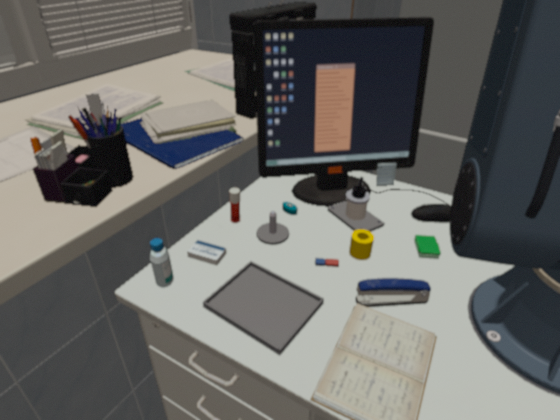

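View pics/b.png

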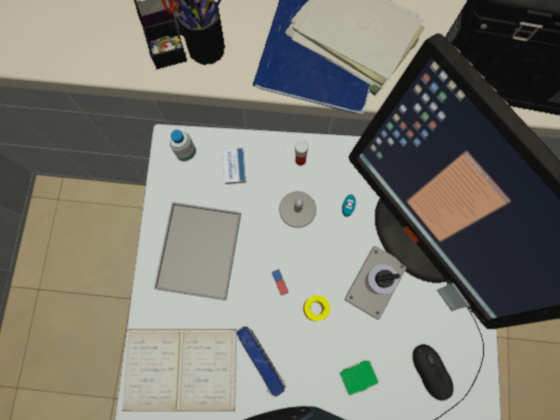

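View pics/d.png

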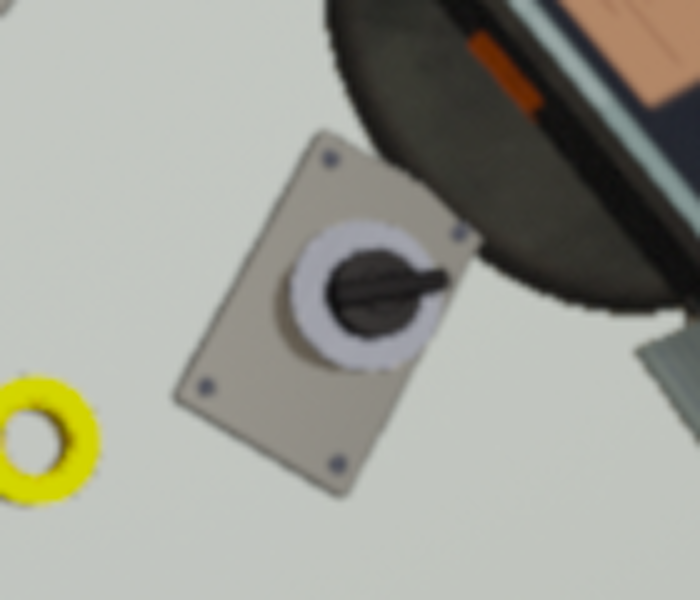

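```bash
cat >> h.py <<'E'
from scipy.spatial.transform import Rotation as Ro
def tri(pa,pb):
    c1,d1=ray("scene",pa);c2,d2=ray("top",pb)
    A=np.stack([d1,-d2],1);s=np.linalg.lstsq(A,c2-c1,rcond=None)[0]
    x,y=c1+d1*s[0],c2+d2*s[1];return (x+y)/2,np.linalg.norm(x-y)
def go(xyz,jaw=None):
    "tool-frame shift (cm) and spin (deg) to reach TCP xyz with jaw direction jaw (world deg, mod 180). Spin first, then shift."
    s=bot.sense();R=Ro.from_rotvec(s["orientation"]).as_matrix()
    cur=np.degrees(np.arctan2(R[1,1],R[0,1]));sp=0
    if jaw is not None:
        dw=(jaw-cur+90)%180-90; sp=-dw; R=R@Ro.from_euler("x",sp,degrees=True).as_matrix()
    print("pos",np.round(s["position"],4),"xaxis",np.round(R[:,0],3),"jaw",round(cur,1),"q6",round(s["joint_pos"][5],2),"gap",round(s["finger_gap"],3),"F",np.round(s["ft_force"],1),"t",s["time_s"])
    print("SPIN",round(sp,1),"THEN XYZ cm",np.round(100*R.T@(np.array(xyz)-s["position"]),2))
E
python3 - <<'E'
from h import *
f=lambda u,v:(310+u/5,220+v/5)
r=np.round
bolts=[at_z("top",f(*p),.012) for p in [(330,158),(458,232),(206,386),(338,464)]]
print("stand bolts",r(bolts,4)[:,:2].tolist(),r(np.mean(bolts,0),4))
print("axis deg",[r(np.degrees(np.arctan2(*(bolts[i]-bolts[j])[1::-1])),1) for i,j in((0,2),(1,3))])
print("washer",r(at_z("top",f(366.5,294.5),.070),4))
print("cap",r(at_z("top",f(372,293),.090),4))
w=[at_z("top",f(*p),.112) for p in[(330,297),(448,279)]];print("wing",r(w,4).tolist(),r(np.mean(w,0),4),np.degrees(np.arctan2(*(w[1]-w[0])[1::-1])))
t=[at_z("top",p,.016) for p in[(172,203),(241,210),(228,298),(157,290)]];print("tray",r(t,4)[:,:2].tolist(),r(np.mean(t,0),4))
print("yellow",r(at_z("top",(317,308),.025),4))
print("post tip",tri((272.5,213),(298,203)),"foot top",r(at_z("top",(297.5,209),.01),4),r(at_z("scene",(272.5,233),.01),4))
for a,b in[((258,175),(352,160)),((420,165),(490,325))]:print("monitor",tri(a,b))
E
```

```text
stand bolts [[0.5104, -0.1201], [0.4851, -0.174], [0.4124, -0.0747], [0.387, -0.1293]] [ 0.4487 -0.1245  0.012 ]
axis deg [np.float64(-24.9), np.float64(-24.5)]
washer [ 0.4491 -0.1245  0.07  ]
cap [ 0.4476 -0.1219  0.09  ]
wing [[0.442, -0.1016, 0.112], [0.4529, -0.1444, 0.112]] [ 0.4475 -0.123   0.112 ] -75.67921715875876
tray [[0.5694, 0.3141], [0.5691, 0.1676], [0.3856, 0.1724], [0.387, 0.3168]] [0.4778 0.2428 0.016 ]
yellow [ 0.3836 -0.0063  0.025 ]
post tip (array([0.58342716, 0.0515654 , 0.0666881 ]), np.float64(0.0007170438294111228)) foot top [0.5848 0.0494 0.01  ] [0.5824 0.0534 0.01  ]
monitor (array([ 0.68359018, -0.04443921,  0.08861344]), np.float64(0.014563670909040368))
monitor (array([ 0.3712878 , -0.32071349,  0.09164277]), np.float64(0.022845768198153312))
```

View pics/d2.png

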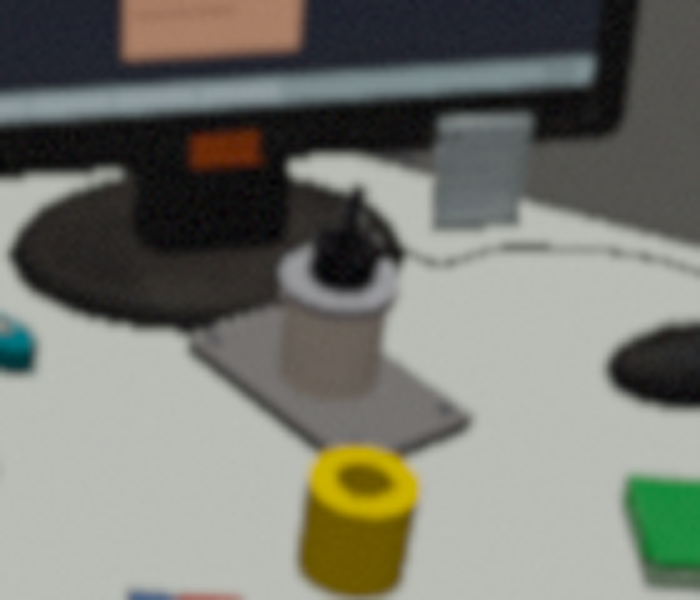

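```bash
python3 - <<'E'
from h import *
def over(cam,file,box,ang,col):
    im=cv2.imread(file);x0,y0=box;S=10
    c=cv2.resize(im[y0:y0+56,x0:x0+40],None,fx=S,fy=S,interpolation=cv2.INTER_CUBIC)
    c0=np.array([.4487,-.1243]);u=np.array([np.cos(ang),np.sin(ang)]);v=np.array([-u[1],u[0]])
    for z in(.090,.112):
        P=[proj(cam,[*(c0+a*.022*u+b*.0045*v),z]) for a,b in((1,1),(1,-1),(-1,-1),(-1,1))]
        cv2.polylines(c,[np.int32([((p[0]+.5-x0)*S,(p[1]+.5-y0)*S) for p in P])],True,col,1)
    for r,z in((.017,.09),(.029,.07),(.025,.012)):
        P=[proj(cam,[c0[0]+r*np.cos(t),c0[1]+r*np.sin(t),z]) for t in np.linspace(0,6.28,40)]
        cv2.polylines(c,[np.int32([((p[0]+.5-x0)*S,(p[1]+.5-y0)*S) for p in P])],True,(0,255,0),1)
    return c
a=np.radians(-75)
cv2.imwrite("pics/e.png",np.hstack([over("scene","pics/a.png",(338,172),a,(0,0,255)),over("top","pics/b.png",(363,250),a,(0,0,255))]))
go([.4487,-.1243,.18],15)
E
```

```text
pos [ 0.1709 -0.4699  0.2313] xaxis [-0.  0. -1.] jaw -70.0 q6 1.57 gap 1.004 F [-0.2 -0.1  0.9] t 1.2
SPIN -85.0 THEN XYZ cm [  5.13  35.78 -26.19]
```

View pics/e.png

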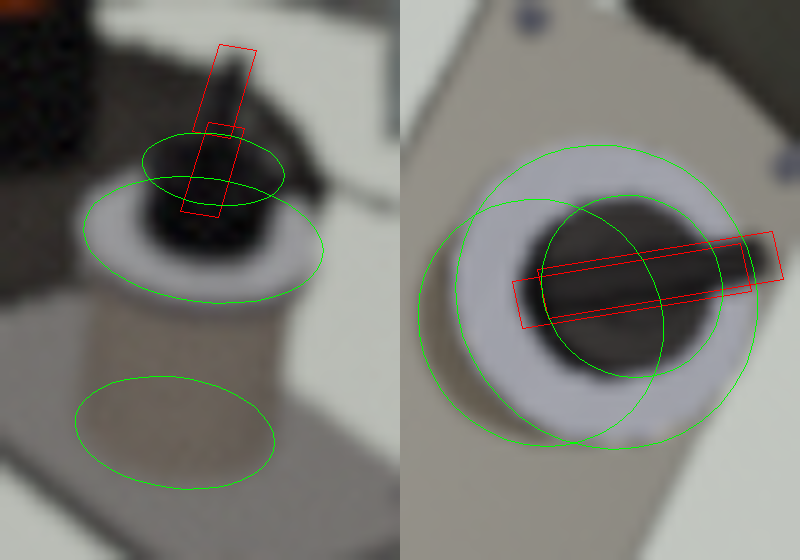

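Call:
play_rows:
  commands:
    - {"hand": 0,"xyz": [0,0,0],"spin": -8.5}
    - {"hand": 0,"xyz": [0,0,0],"spin": -8.5}
    - {"hand": 0,"xyz": [0,0,0],"spin": -8.5}
    - {"hand": 0,"xyz": [0,0,0],"spin": -8.5}
    - {"hand": 0,"xyz": [0,0,0],"spin": -8.5}
    - {"hand": 0,"xyz": [0,0,0],"spin": -8.5}
    - {"hand": 0,"xyz": [0,0,0],"spin": -8.5}
    - {"hand": 0,"xyz": [0,0,0],"spin": -8.5}
    - {"hand": 0,"xyz": [0,0,0],"spin": -8.5}
    - {"hand": 0,"xyz": [0,0,0],"spin": -8.5}
  newtons: 30

```text
time_s: 2.2
position: [0.1709, -0.4699, 0.2313]
orientation: [1.01, 1.324, -1.01]
ft_force: [0.3, 1.1, 0.1]
finger_gap: 0.999
```

Call:
play_rows:
  commands:
    - {"hand": 0,"xyz": [0,1.5,-2.14],"spin": 0}
    - {"hand": 0,"xyz": [0,1.5,-2.14],"spin": 0}
    - {"hand": 0,"xyz": [0,1.5,-2.14],"spin": 0}
    - {"hand": 0,"xyz": [0,1.5,-2.14],"spin": 0}
    - {"hand": 0,"xyz": [0,1.5,-2.14],"spin": 0}
    - {"hand": 0,"xyz": [0,1.5,-2.14],"spin": 0}
    - {"hand": 0,"xyz": [0,1.5,-2.14],"spin": 0}
    - {"hand": 0,"xyz": [0,1.5,-2.14],"spin": 0}
    - {"hand": 0,"xyz": [0,1.5,-2.14],"spin": 0}
    - {"hand": 0,"xyz": [0,1.5,-2.14],"spin": 0}
    - {"hand": 0,"xyz": [0,1.5,-2.14],"spin": 0}

```text
time_s: 3.3
position: [0.2696, -0.1989, 0.2314]
orientation: [1.015, 1.321, -1.014]
ft_force: [0.8, 0.6, -0.6]
finger_gap: 1.002
```

```bash
python3 -c "
from h import *
go([.4484,-.1235,.16],15)"
```

```text
pos [ 0.2696 -0.1989  0.2314] xaxis [ 0. -0. -1.] jaw 15.0 q6 0.67 gap 1.002 F [ 0.8  0.6 -0.6] t 3.3
SPIN -0.0 THEN XYZ cm [ 7.15 19.22 -2.65]
```

Call:
play_rows:
  commands:
    - {"hand": 0.4,"xyz": [0,2.4,-0.33],"spin": 0}
    - {"hand": 0.4,"xyz": [0,2.4,-0.33],"spin": 0}
    - {"hand": 0.4,"xyz": [0,2.4,-0.33],"spin": 0}
    - {"hand": 0.4,"xyz": [0,2.4,-0.33],"spin": 0}
    - {"hand": 0.4,"xyz": [0,2.4,-0.33],"spin": 0}
    - {"hand": 0.4,"xyz": [0,2.4,-0.33],"spin": 0}
    - {"hand": 0.4,"xyz": [0,2.4,-0.33],"spin": 0}
    - {"hand": 0.4,"xyz": [0,2.4,-0.33],"spin": 0}
    - {"hand": 0.4,"xyz": [2.4,0,0],"spin": 0}
    - {"hand": 0.4,"xyz": [2.4,0,0],"spin": 0}
    - {"hand": 0.4,"xyz": [2.3,0,0],"spin": 0}
    - {"hand": 0.4,"xyz": [0,0,0],"spin": 0}

```text
time_s: 4.5
position: [0.4465, -0.1242, 0.158]
orientation: [1.014, 1.326, -1.016]
ft_force: [-0.5, 0.0, -0.3]
finger_gap: 0.599
```

```bash
python3 -c "
from h import *
a=snap('scene')[120:260,290:430];b=snap('top')[200:340,310:450]
cv2.imwrite('pics/f.png',cv2.resize(np.hstack([a,b])[:,:,::-1],(800,400),interpolation=cv2.INTER_CUBIC))
go([.4484,-.1235,.094],15)"
```

```text
pos [ 0.448  -0.1247  0.1609] xaxis [-0.  0. -1.] jaw 15.0 q6 1.04 gap 0.603 F [ 0.4 -0.3 -0.7] t 4.6
SPIN -0.0 THEN XYZ cm [ 6.69  0.07 -0.1 ]
```

View pics/f.png

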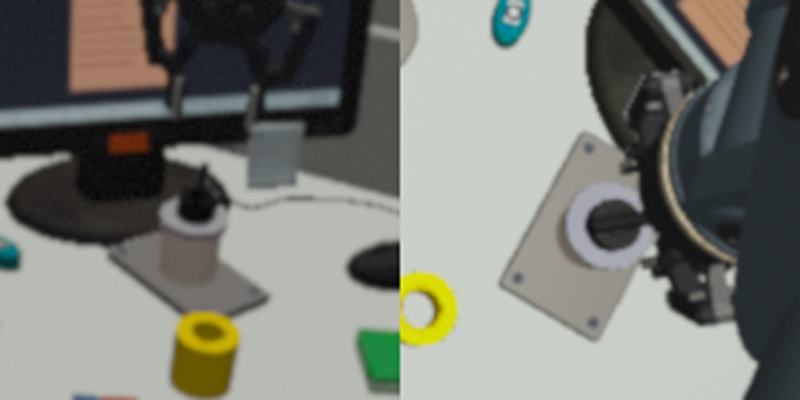

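Call:
play_rows:
  commands:
    - {"hand": 0.4,"xyz": [1.7,0,-0.1],"spin": 0}
    - {"hand": 0.4,"xyz": [1.7,0.1,0],"spin": 0}
    - {"hand": 0.4,"xyz": [1.7,0,0],"spin": 0}
    - {"hand": 0.4,"xyz": [1.6,0,0],"spin": 0}
    - {"hand": 1,"xyz": [0,0,0],"spin": 0}
    - {"hand": 1,"xyz": [0,0,0],"spin": 0}
    - {"hand": 1,"xyz": [0,0,0],"spin": 0}
    - {"hand": 1,"xyz": [0,0,0],"spin": 0}
    - {"hand": 1,"xyz": [0,0,0],"spin": 0}
    - {"hand": 1,"xyz": [0,0,0],"spin": 0}
  newtons: 20

```text
time_s: 5.6
position: [0.4497, -0.1237, 0.0947]
orientation: [1.015, 1.319, -1.013]
ft_force: [-1.4, 0.3, 7.9]
finger_gap: 0.098
```

Call:
play_rows:
  commands:
    - {"hand": 1,"xyz": [-0.1,0,0],"spin": 0}
    - {"hand": 1,"xyz": [0,0,0],"spin": -7.2}
    - {"hand": 1,"xyz": [0,0,0],"spin": -7.2}
    - {"hand": 1,"xyz": [0,0,0],"spin": -7.2}
    - {"hand": 1,"xyz": [0,0,0],"spin": -7.2}
    - {"hand": 1,"xyz": [0,0,0],"spin": -7.2}
    - {"hand": 1,"xyz": [0,0,0],"spin": -7.2}
    - {"hand": 1,"xyz": [0,0,0],"spin": -7.2}
    - {"hand": 1,"xyz": [0,0,0],"spin": 0}
    - {"hand": 1,"xyz": [0,0,0],"spin": 0}

```text
time_s: 6.6
position: [0.449, -0.1235, 0.0947]
orientation: [0.34, 1.543, -0.34]
ft_force: [0.1, 0.4, 2.7]
finger_gap: 0.099
```

```bash
python3 -c "
from h import *
go([.4485,-.1235,.094],65.3)
a=snap('scene')[120:260,290:430];b=snap('top')[200:340,310:450]
cv2.imwrite('pics/g.png',cv2.resize(np.hstack([a,b])[:,:,::-1],(800,400),interpolation=cv2.INTER_CUBIC))
print(bot.sense()['wrist_torque'])"
```

```text
pos [ 0.449  -0.1235  0.0947] xaxis [ 0.001 -0.    -1.   ] jaw 65.2 q6 0.16 gap 0.099 F [0.1 0.4 2.7] t 6.6
SPIN -0.1 THEN XYZ cm [ 0.07 -0.02 -0.04]
[0.05090589 0.03253292 0.02387186]
```

View pics/g.png

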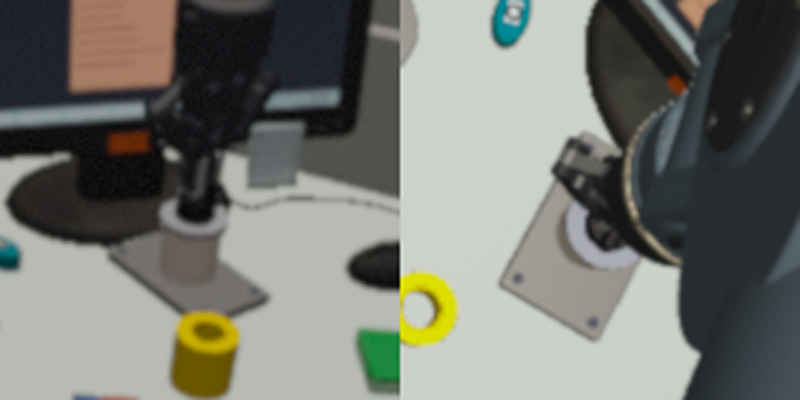

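Call:
play_rows:
  commands:
    - {"hand": 1,"xyz": [-0.2,0,0],"spin": 0}
    - {"hand": 1,"xyz": [-0.2,0,0],"spin": 0}
    - {"hand": 1,"xyz": [-0.2,0,0],"spin": 0}
    - {"hand": 1,"xyz": [0,0,0],"spin": 0}
  newtons: 40

```text
time_s: 7.1
position: [0.4489, -0.1235, 0.1006]
orientation: [0.337, 1.544, -0.337]
ft_force: [0.4, -0.1, 0.5]
finger_gap: 0.092
```

Call:
play_rows:
  commands:
    - {"hand": 1,"xyz": [-0.2,0,0],"spin": 0}
    - {"hand": 1,"xyz": [-0.2,0,0],"spin": 0}
    - {"hand": 1,"xyz": [0,0,0],"spin": 0}

```text
time_s: 7.4
position: [0.4489, -0.1235, 0.1046]
orientation: [0.337, 1.544, -0.337]
ft_force: [-0.3, -0.2, -0.7]
finger_gap: 0.092
```

Call:
play_rows:
  commands:
    - {"hand": 1,"xyz": [-0.5,0,0],"spin": 0}
    - {"hand": 1,"xyz": [-0.5,0,0],"spin": 0}
    - {"hand": 1,"xyz": [-1,0,0],"spin": 0}
    - {"hand": 1,"xyz": [-2,0,0],"spin": 0}
    - {"hand": 1,"xyz": [-2,0,0],"spin": 0}
    - {"hand": 1,"xyz": [0,0,0],"spin": 0}

```text
time_s: 8.0
position: [0.4501, -0.1238, 0.1672]
orientation: [0.337, 1.54, -0.337]
ft_force: [0.6, 0.1, -0.4]
finger_gap: 0.093
```

```bash
python3 -c "
from h import *
a=snap('scene')[120:260,290:430];b=snap('top')[200:340,310:450]
cv2.imwrite('pics/h.png',cv2.resize(np.hstack([a,b])[:,:,::-1],(800,400),interpolation=cv2.INTER_CUBIC))
t=np.array([.4778,.2428])
T=[at_z('top',p,.016) for p in[(172,203),(241,210),(228,298),(157,290)]]
print(np.degrees(np.arctan2(*((T[0]+T[1]-T[2]-T[3]))[1::-1])))
go([.4778+.045,.2428,.165],0)"
```

```text
-1.1753801035076317
pos [ 0.449  -0.1235  0.1648] xaxis [ 0.001 -0.    -1.   ] jaw 65.4 q6 0.16 gap 0.09 F [ 0.7 -0.1 -1.1] t 8.1
SPIN 65.4 THEN XYZ cm [-3.000e-02  7.380e+00 -3.663e+01]
```

View pics/h.png

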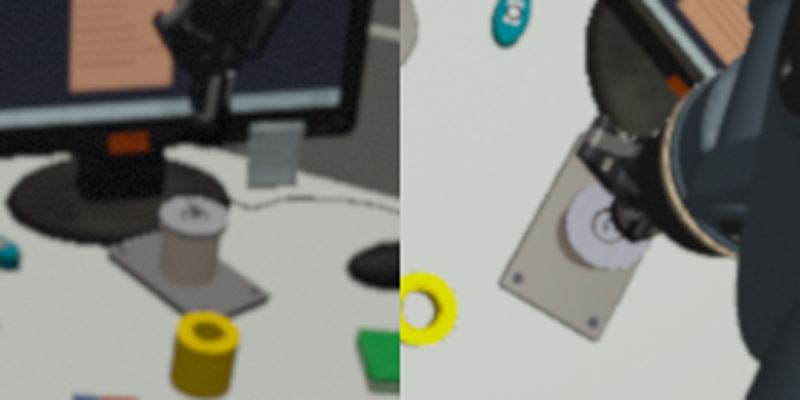

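Call:
play_rows:
  commands:
    - {"hand": 1,"xyz": [0,0,0],"spin": 8.2}
    - {"hand": 1,"xyz": [0,0,0],"spin": 8.2}
    - {"hand": 1,"xyz": [0,0,0],"spin": 8.2}
    - {"hand": 1,"xyz": [0,0,0],"spin": 8.2}
    - {"hand": 1,"xyz": [0,0,0],"spin": 8.2}
    - {"hand": 1,"xyz": [0,0,0],"spin": 8.2}
    - {"hand": 1,"xyz": [0,0,0],"spin": 8.2}
    - {"hand": 1,"xyz": [0,0,0],"spin": 8.0}

```text
time_s: 8.9
position: [0.4483, -0.1233, 0.1635]
orientation: [1.213, 1.207, -1.215]
ft_force: [-0.0, 0.3, -0.9]
finger_gap: 0.091
```

Call:
play_rows:
  commands:
    - {"hand": 1,"xyz": [0,0.6,-3.0],"spin": 0}
    - {"hand": 1,"xyz": [0,0.6,-3.0],"spin": 0}
    - {"hand": 1,"xyz": [0,0.6,-3.1],"spin": 0}
    - {"hand": 1,"xyz": [0,0.6,-3.1],"spin": 0}
    - {"hand": 1,"xyz": [0,0.6,-3.1],"spin": 0}
    - {"hand": 1,"xyz": [0,0.6,-3.1],"spin": 0}
    - {"hand": 1,"xyz": [0,0.6,-3.1],"spin": 0}
    - {"hand": 1,"xyz": [0,0.6,-3.1],"spin": 0}
    - {"hand": 1,"xyz": [0,0.6,-3.0],"spin": 0}
    - {"hand": 1,"xyz": [0,0.6,-3.0],"spin": 0}
    - {"hand": 1,"xyz": [0,0.7,-3.0],"spin": 0}
    - {"hand": 1,"xyz": [0,0.7,-3.0],"spin": 0}

```text
time_s: 10.1
position: [0.5225, 0.2437, 0.1634]
orientation: [1.208, 1.21, -1.21]
ft_force: [0.7, -0.3, 0.4]
finger_gap: 0.094
```

```bash
python3 -c "
from h import *
go([.4778+.045,.2428,.030],-1)
for c in('top','scene'):
  snap(c)
  for r in nets.pinpoint(c,'nut_wing')[:2]: print(c,round(r['p'],2),at_z(c,r['pixel'],.172))
"
```

```text
pos [0.5225 0.2437 0.1634] xaxis [-0.001 -0.001 -1.   ] jaw -0.0 q6 2.01 gap 0.094 F [ 0.7 -0.3  0.4] t 10.1
SPIN 1.0 THEN XYZ cm [13.34  0.04  0.08]
scene 0.73 [0.51685122 0.25605128 0.172     ]
```

Call:
play_rows:
  commands:
    - {"hand": 1,"xyz": [2.5,0,0],"spin": 0}
    - {"hand": 1,"xyz": [2.5,0,0],"spin": 0}
    - {"hand": 1,"xyz": [2.5,0,0],"spin": 0}
    - {"hand": 1,"xyz": [2.5,0,0],"spin": 0}
    - {"hand": 1,"xyz": [2,0,0],"spin": 0}
    - {"hand": 1,"xyz": [0.8,0,0],"spin": 0}
    - {"hand": 1,"xyz": [0.2,0,0],"spin": 0}
    - {"hand": 1,"xyz": [0.2,0,0],"spin": 0}
    - {"hand": 1,"xyz": [0,0,0],"spin": 0}

```text
time_s: 11.2
position: [0.5233, 0.2425, 0.0331]
orientation: [1.21, 1.209, -1.209]
ft_force: [0.3, 0.1, -0.6]
finger_gap: 0.089
```

Call:
play_rows:
  commands:
    - {"hand": 1,"xyz": [0.1,0,0],"spin": 0}
    - {"hand": 1,"xyz": [0,0,0],"spin": 0}

```text
time_s: 11.4
position: [0.5231, 0.2427, 0.0317]
orientation: [1.21, 1.209, -1.209]
ft_force: [0.6, 0.7, -0.6]
finger_gap: 0.091
```

Call:
play_rows:
  commands:
    - {"hand": 1,"xyz": [0.1,0,0],"spin": 0}
    - {"hand": 1,"xyz": [0,0,0],"spin": 0}

```text
time_s: 11.6
position: [0.5229, 0.2426, 0.0303]
orientation: [1.209, 1.209, -1.209]
ft_force: [0.1, 0.2, -0.7]
finger_gap: 0.092
```

Call:
play_rows:
  commands:
    - {"hand": 1,"xyz": [0.1,0,0],"spin": 0}
    - {"hand": 1,"xyz": [0,0,0],"spin": 0}

```text
time_s: 11.8
position: [0.5228, 0.2425, 0.0292]
orientation: [1.209, 1.209, -1.21]
ft_force: [-0.2, -0.1, -0.6]
finger_gap: 0.093
```

Call:
play_rows:
  commands:
    - {"hand": 1,"xyz": [0.1,0,0],"spin": 0}
    - {"hand": 1,"xyz": [0,0,0],"spin": 0}

```text
time_s: 12.0
position: [0.523, 0.2426, 0.0289]
orientation: [1.21, 1.209, -1.209]
ft_force: [-3.9, -1.8, 9.1]
finger_gap: 0.091
```

Call:
play_rows:
  commands:
    - {"hand": 0.8,"xyz": [0,0,0],"spin": 0}
    - {"hand": 0.6,"xyz": [0,0,0],"spin": 0}
    - {"hand": 0.6,"xyz": [0,0,0],"spin": 0}
    - {"hand": 0.6,"xyz": [-0.5,0,0],"spin": 0}
    - {"hand": 0.6,"xyz": [-2,0,0],"spin": 0}
    - {"hand": 0.6,"xyz": [-2.5,0,0],"spin": 0}
    - {"hand": 0.4,"xyz": [-2.5,0,0],"spin": 0}
    - {"hand": 0.2,"xyz": [-3,0,0],"spin": 0}
    - {"hand": 0,"xyz": [-3,0,0],"spin": 0}
    - {"hand": 0,"xyz": [0,0,0],"spin": 0}

```text
time_s: 13.0
position: [0.5246, 0.2433, 0.1676]
orientation: [1.214, 1.207, -1.204]
ft_force: [1.6, 1.6, -0.7]
finger_gap: 1.003
```

```bash
python3 - <<'E'
from h import *
go([.449,-.1238,.165],42)
snap("scene")
for n,z in(("nut_wing",.035),("washer_mid",.066),("roll_mid",.037)):
  for c in("scene",):
    for r in nets.pinpoint(c,n)[:2]:print(n,c,round(r["p"],2),at_z(c,r["pixel"],z))
b=snap("top")
for n,z in(("nut_wing",.035),("washer_mid",.066)):
    for r in nets.pinpoint("top",n)[:2]:print(n,"top",round(r["p"],2),at_z("top",r["pixel"],z),r["pixel"])
cv2.imwrite("pics/i.png",cv2.resize(b[180:340,140:440][:,:,::-1],(800,427),interpolation=cv2.INTER_CUBIC))
E
```

```text
pos [0.5246 0.2433 0.1676] xaxis [ 0.006  0.003 -1.   ] jaw -0.0 q6 2.01 gap 1.003 F [ 1.6  1.6 -0.7] t 13.0
SPIN -42.0 THEN XYZ cm [  0.13 -30.19  22.22]
nut_wing scene 0.72 [0.51707118 0.24867561 0.035     ]
nut_wing scene 0.49 [0.66195375 0.32562484 0.035     ]
washer_mid scene 0.69 [ 0.45371513 -0.11945387  0.066     ]
roll_mid scene 0.82 [ 0.44818814 -0.12408833  0.037     ]
roll_mid scene 0.73 [0.36945418 0.00968899 0.037     ]
washer_mid top 0.76 [ 0.4451104  -0.12711987  0.066     ] [384.1, 281.3]
```

View pics/i.png

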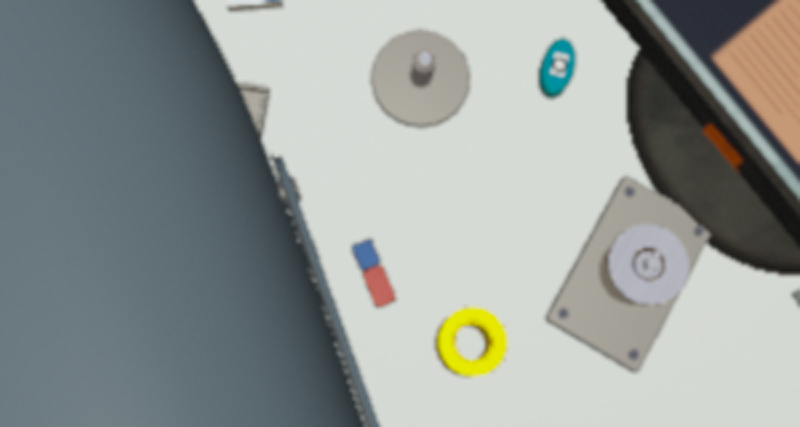

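Call:
play_rows:
  commands:
    - {"hand": 0,"xyz": [0,0,0],"spin": -8.4}
    - {"hand": 0,"xyz": [0,0,0],"spin": -8.4}
    - {"hand": 0,"xyz": [0,0,0],"spin": -8.4}
    - {"hand": 0,"xyz": [0,0,0],"spin": -8.4}
    - {"hand": 0,"xyz": [0,0,0],"spin": -8.4}

```text
time_s: 13.85
position: [0.5226, 0.2424, 0.1627]
orientation: [0.649, 1.472, -0.651]
ft_force: [0.3, -0.7, -0.4]
finger_gap: 0.997
```

Call:
play_rows:
  commands:
    - {"hand": 0,"xyz": [0,-2.5,1.85],"spin": 0}
    - {"hand": 0,"xyz": [0,-2.5,1.85],"spin": 0}
    - {"hand": 0,"xyz": [0,-2.5,1.85],"spin": 0}
    - {"hand": 0,"xyz": [0,-2.5,1.85],"spin": 0}
    - {"hand": 0,"xyz": [0,-2.5,1.85],"spin": 0}
    - {"hand": 0,"xyz": [0,-2.5,1.85],"spin": 0}
    - {"hand": 0,"xyz": [0,-2.5,1.85],"spin": 0}
    - {"hand": 0,"xyz": [0,-2.5,1.85],"spin": 0}
    - {"hand": 0,"xyz": [0,-2.5,1.85],"spin": 0}
    - {"hand": 0,"xyz": [0,-2.5,1.85],"spin": 0}
    - {"hand": 0,"xyz": [0,-2.5,1.85],"spin": 0}
    - {"hand": 0,"xyz": [0,-2.5,1.85],"spin": 0}

```text
time_s: 15.05
position: [0.4477, -0.1243, 0.1629]
orientation: [0.655, 1.471, -0.655]
ft_force: [0.6, -0.3, -0.1]
finger_gap: 1.003
```

Call:
play_rows:
  commands:
    - {"hand": 0,"xyz": [0,0,0],"spin": 0}
    - {"hand": 0,"xyz": [0,0,0],"spin": 0}

```text
time_s: 15.25
position: [0.448, -0.1235, 0.1629]
orientation: [0.656, 1.47, -0.656]
ft_force: [0.1, 0.4, 1.6]
finger_gap: 0.999
```

```bash
python3 -c "
from h import *
go([.449,-.124,.053],42)
s=snap('scene');
for r in nets.pinpoint('scene','nut_wing')[:2]:print(r['p'],at_z('scene',r['pixel'],.035))
b=snap('top')
for r in nets.pinpoint('top','nut_wing')[:2]:print(r['p'],at_z('top',r['pixel'],.035))"
```

```text
pos [ 0.448  -0.1235  0.1629] xaxis [-0.001  0.    -1.   ] jaw 41.9 q6 0.57 gap 0.999 F [0.1 0.4 1.6] t 15.25
SPIN -0.1 THEN XYZ cm [10.99  0.04  0.11]
0.88 [0.51837991 0.24233212 0.035     ]
0.71 [0.52209538 0.2495626  0.035     ]
```

Nut stands at (0.52, 0.245), inside the tray. Descend to the washer.

Call:
play_rows:
  commands:
    - {"hand": 0,"xyz": [2.5,0,0.1],"spin": 0}
    - {"hand": 0,"xyz": [2.5,0,0],"spin": 0}
    - {"hand": 0,"xyz": [2.5,0,0],"spin": 0}
    - {"hand": 0,"xyz": [1.5,0,0],"spin": 0}
    - {"hand": 0,"xyz": [1.0,0,0],"spin": 0}
    - {"hand": 0,"xyz": [1.0,0,0],"spin": 0}
    - {"hand": 0,"xyz": [0,0,0],"spin": 0}

```text
time_s: 16.15
position: [0.4487, -0.1235, 0.0525]
orientation: [0.654, 1.471, -0.655]
ft_force: [-0.5, -1.1, 0.8]
finger_gap: 1.004
```

Call:
play_rows:
  commands:
    - {"hand": 0.4,"xyz": [0,0,0],"spin": 0}
    - {"hand": 0.5,"xyz": [0,0,0],"spin": 0}
    - {"hand": 0.5,"xyz": [0,0,0],"spin": 0}
    - {"hand": 0.5,"xyz": [0,0,0],"spin": 0}
  newtons: 25

```text
time_s: 16.55
position: [0.4496, -0.1241, 0.0544]
orientation: [0.655, 1.468, -0.654]
ft_force: [-3.0, 0.9, 9.8]
finger_gap: 0.677
```

Call:
play_rows:
  commands:
    - {"hand": 0.5,"xyz": [-0.2,0,0],"spin": 0}
    - {"hand": 0.5,"xyz": [-0.5,0,0],"spin": 0}
    - {"hand": 0.5,"xyz": [-0.5,0,0],"spin": 0}
    - {"hand": 0.5,"xyz": [-0.5,0,0],"spin": 0}
    - {"hand": 0.5,"xyz": [-1,0,0],"spin": 0}
    - {"hand": 0.5,"xyz": [-2,0,0],"spin": 0}
    - {"hand": 0.5,"xyz": [-2,0,0],"spin": 0}
    - {"hand": 0.5,"xyz": [-2,0,0],"spin": 0}
    - {"hand": 0.5,"xyz": [0,0,0],"spin": 0}
  newtons: 40

```text
time_s: 17.45
position: [0.4504, -0.1243, 0.1432]
orientation: [0.655, 1.466, -0.654]
ft_force: [0.6, -0.2, -0.6]
finger_gap: 0.664
```

```bash
python3 -c "
from h import *
go([.4778-.035,.2428,.14],89)
a=snap('scene')
for n in('washer_mid','roll_mid'):
  for r in nets.pinpoint('scene',n)[:2]:print(n,r['p'],r['pixel'],at_z('scene',r['pixel'],.15 if n[0]=='w' else .037))
cv2.imwrite('pics/j.png',cv2.resize(a[120:260,290:430][:,:,::-1],(600,600),interpolation=cv2.INTER_CUBIC))"
```

```text
pos [ 0.4504 -0.1243  0.1432] xaxis [ 0.004 -0.001 -1.   ] jaw 42.0 q6 0.57 gap 0.664 F [ 0.6 -0.2 -0.6] t 17.45
SPIN -47.0 THEN XYZ cm [ 0.27 36.69 -1.4 ]
washer_mid 0.72 [363.0, 165.1] [ 0.44961318 -0.13188072  0.15      ]
roll_mid 0.94 [356.2, 206.9] [ 0.44784558 -0.12269832  0.037     ]
roll_mid 0.6 [361.9, 243.9] [0.3775929  0.00599043 0.037     ]
```

View pics/j.png

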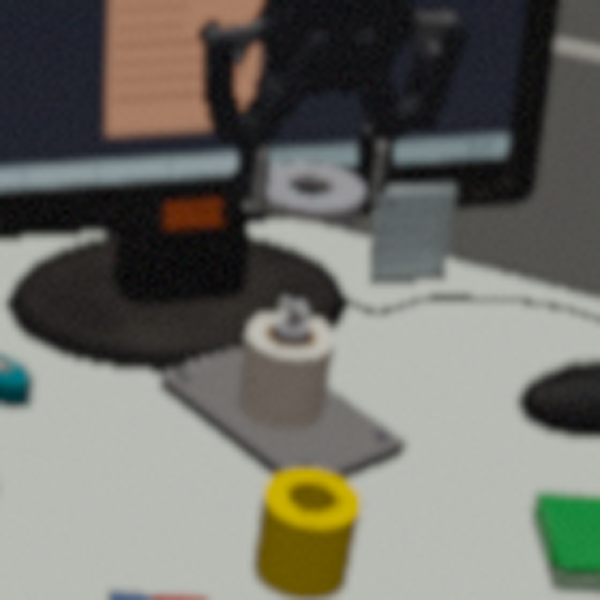

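Call:
play_rows:
  commands:
    - {"hand": 0.5,"xyz": [0,0,0],"spin": -8}
    - {"hand": 0.5,"xyz": [0,0,0],"spin": -8}
    - {"hand": 0.5,"xyz": [0,0,0],"spin": -8}
    - {"hand": 0.5,"xyz": [0,0,0],"spin": -8}
    - {"hand": 0.5,"xyz": [0,0,0],"spin": -8}
    - {"hand": 0.5,"xyz": [0,0,0],"spin": -7}

```text
time_s: 18.2
position: [0.4484, -0.1237, 0.1393]
orientation: [0.01, 1.572, -0.009]
ft_force: [0.1, -0.5, 0.3]
finger_gap: 0.664
```

Call:
play_rows:
  commands:
    - {"hand": 0.5,"xyz": [0,3,-0.1],"spin": 0}
    - {"hand": 0.5,"xyz": [0,3,-0.1],"spin": 0}
    - {"hand": 0.5,"xyz": [0,3.1,-0.1],"spin": 0}
    - {"hand": 0.5,"xyz": [0,3.1,-0.1],"spin": 0}
    - {"hand": 0.5,"xyz": [0,3.1,-0.1],"spin": 0}
    - {"hand": 0.5,"xyz": [0,3.1,-0.1],"spin": 0}
    - {"hand": 0.5,"xyz": [0,3.1,-0.1],"spin": 0}
    - {"hand": 0.5,"xyz": [0,3.1,-0.1],"spin": 0}
    - {"hand": 0.5,"xyz": [0,3.1,-0.1],"spin": 0}
    - {"hand": 0.5,"xyz": [0,3,-0.1],"spin": 0}
    - {"hand": 0.5,"xyz": [0,3,-0.1],"spin": 0}
    - {"hand": 0.5,"xyz": [0,3,-0.1],"spin": 0}

```text
time_s: 19.4
position: [0.4428, 0.2443, 0.1393]
orientation: [0.013, 1.572, -0.014]
ft_force: [0.9, -0.6, -0.2]
finger_gap: 0.665
```

Call:
play_rows:
  commands:
    - {"hand": 0.5,"xyz": [2.5,0,0],"spin": 0}
    - {"hand": 0.5,"xyz": [2.5,0,0],"spin": 0}
    - {"hand": 0.5,"xyz": [2.5,0,0],"spin": 0}
    - {"hand": 0.5,"xyz": [2.5,0,0],"spin": 0}
    - {"hand": 0.5,"xyz": [2.0,0,0],"spin": 0}
    - {"hand": 0.5,"xyz": [0.5,0,0],"spin": 0}
    - {"hand": 0.5,"xyz": [0,0,0],"spin": 0}
    - {"hand": 0.5,"xyz": [0,0,0],"spin": 0}

```text
time_s: 20.2
position: [0.4438, 0.2434, 0.0159]
orientation: [0.014, 1.57, -0.014]
ft_force: [0.8, -0.2, -1.0]
finger_gap: 0.663
```

```bash
python3 -c "
from h import *
go([.4778-.037,.2428,.01],89)"
```

```text
pos [0.4438 0.2434 0.0159] xaxis [ 0.  0. -1.] jaw 89.0 q6 0.52 gap 0.663 F [ 0.8 -0.2 -1. ] t 20.2
SPIN -0.0 THEN XYZ cm [ 0.59 -0.07 -0.3 ]
```

Call:
play_rows:
  commands:
    - {"hand": 0.5,"xyz": [0.4,0,-0.3],"spin": 0}
    - {"hand": 0.5,"xyz": [0.4,0,0],"spin": 0}
    - {"hand": 0.5,"xyz": [0.3,0,0],"spin": 0}
    - {"hand": 0.5,"xyz": [0,0,0],"spin": 0}

```text
time_s: 20.6
position: [0.4403, 0.2432, 0.004]
orientation: [0.014, 1.571, -0.014]
ft_force: [-0.5, 0.0, -0.8]
finger_gap: 0.662
```

Call:
play_rows:
  commands:
    - {"hand": 0.5,"xyz": [0.2,0,0],"spin": 0}
    - {"hand": 0.5,"xyz": [0,0,0],"spin": 0}

```text
time_s: 20.8
position: [0.4405, 0.2432, 0.0022]
orientation: [0.014, 1.571, -0.014]
ft_force: [0.4, -0.5, -0.5]
finger_gap: 0.667
```

Call:
play_rows:
  commands:
    - {"hand": 0.5,"xyz": [0.2,0,0],"spin": 0}
    - {"hand": 0.5,"xyz": [0,0,0],"spin": 0}

```text
time_s: 21.0
position: [0.4405, 0.2432, 0.0001]
orientation: [0.014, 1.571, -0.014]
ft_force: [0.1, 0.1, -0.3]
finger_gap: 0.666
```

Call:
play_rows:
  commands:
    - {"hand": 0.5,"xyz": [0.2,0,0],"spin": 0}
    - {"hand": 0.5,"xyz": [0,0,0],"spin": 0}

```text
time_s: 21.2
position: [0.4407, 0.2434, -0.0004]
orientation: [0.014, 1.57, -0.014]
ft_force: [-10.7, -5.3, 32.1]
finger_gap: 0.668
```

Call:
play_rows:
  commands:
    - {"hand": 0.5,"xyz": [0.1,0,0],"spin": 0}
    - {"hand": 0.5,"xyz": [0,0,0],"spin": 0}

```text
time_s: 21.4
position: [0.4407, 0.2434, -0.0005]
orientation: [0.014, 1.57, -0.013]
ft_force: [-17.6, -9.1, 53.5]
finger_gap: 0.665
```

Call:
play_rows:
  commands:
    - {"hand": 0.5,"xyz": [-0.3,0,0],"spin": 0}
    - {"hand": 0.28,"xyz": [0,0,0],"spin": 0}
    - {"hand": 0.2,"xyz": [0,0,0],"spin": 0}
    - {"hand": 0.1,"xyz": [0,0,0],"spin": 0}
    - {"hand": 0.1,"xyz": [0,0,0],"spin": 0}
    - {"hand": 0.1,"xyz": [-1,0,0],"spin": 0}
    - {"hand": 0.1,"xyz": [-2.5,0,0],"spin": 0}
    - {"hand": 0.1,"xyz": [-2.5,0,0],"spin": 0}
    - {"hand": 0,"xyz": [-2.5,0,0],"spin": 0}
    - {"hand": 0,"xyz": [-2.5,0,0],"spin": 0}
    - {"hand": 0,"xyz": [-2.5,0,0],"spin": 0}
    - {"hand": 0,"xyz": [0,0,0],"spin": 0}

```text
time_s: 22.6
position: [0.442, 0.2441, 0.139]
orientation: [0.016, 1.566, -0.012]
ft_force: [0.3, -0.2, -0.3]
finger_gap: 0.999
```

```bash
python3 -c "
from h import *
go([.449,-.124,.15],42)
a=snap('scene')
for n,z in(('washer_mid',.008),('nut_wing',.035),('roll_mid',.037)):
  for r in nets.pinpoint('scene',n)[:2]:print(n,r['p'],r['pixel'],at_z('scene',r['pixel'],z))
b=snap('top')
cv2.imwrite('pics/k.png',cv2.resize(a[190:370,180:420][:,:,::-1],(800,600),interpolation=cv2.INTER_CUBIC))"
```

```text
pos [0.442  0.2441 0.139 ] xaxis [ 0.004  0.002 -1.   ] jaw 89.0 q6 0.52 gap 0.999 F [ 0.3 -0.2 -0.3] t 22.6
SPIN 47.0 THEN XYZ cm [ -1.19 -24.11  27.82]
washer_mid 0.77 [276.5, 310.7] [0.44392    0.24882318 0.008     ]
nut_wing 0.67 [246.8, 282.2] [0.51936557 0.24034227 0.035     ]
roll_mid 0.98 [362.6, 242.3] [ 3.78535486e-01 -1.00392671e-04  3.70000000e-02]
roll_mid 0.74 [356.9, 207.8] [ 0.44474554 -0.11993422  0.037     ]
```

View pics/k.png

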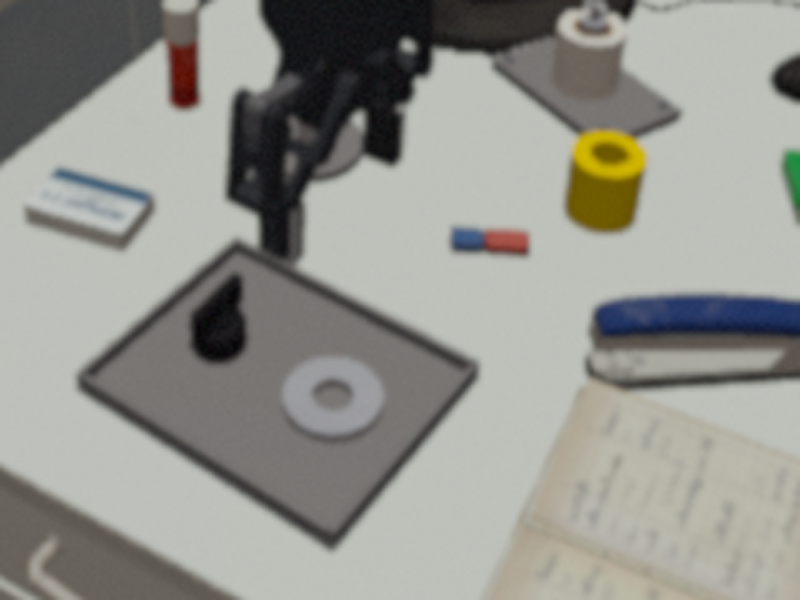

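Call:
play_rows:
  commands:
    - {"hand": 0,"xyz": [0,0,0],"spin": 8}
    - {"hand": 0,"xyz": [0,0,0],"spin": 8}
    - {"hand": 0,"xyz": [0,0,0],"spin": 8}
    - {"hand": 0,"xyz": [0,0,0],"spin": 8}
    - {"hand": 0,"xyz": [0,0,0],"spin": 8}
    - {"hand": 0,"xyz": [0,0,0],"spin": 7}

```text
time_s: 23.45
position: [0.4401, 0.243, 0.1345]
orientation: [0.658, 1.469, -0.66]
ft_force: [0.5, 0.1, 0.0]
finger_gap: 1.001
```

Call:
play_rows:
  commands:
    - {"hand": 0,"xyz": [-0.1,-2.0,2.3],"spin": 0}
    - {"hand": 0,"xyz": [-0.1,-2.0,2.3],"spin": 0}
    - {"hand": 0,"xyz": [-0.1,-2.0,2.3],"spin": 0}
    - {"hand": 0,"xyz": [-0.1,-2.0,2.3],"spin": 0}
    - {"hand": 0,"xyz": [-0.1,-2.0,2.3],"spin": 0}
    - {"hand": 0,"xyz": [-0.1,-2.0,2.3],"spin": 0}
    - {"hand": 0,"xyz": [-0.1,-2.0,2.3],"spin": 0}
    - {"hand": 0,"xyz": [-0.1,-2.0,2.3],"spin": 0}
    - {"hand": 0,"xyz": [-0.1,-2.0,2.3],"spin": 0}
    - {"hand": 0,"xyz": [-0.1,-2.0,2.3],"spin": 0}
    - {"hand": 0,"xyz": [-0.1,-2.0,2.3],"spin": 0}
    - {"hand": 0,"xyz": [0,-2.0,2.4],"spin": 0}

```text
time_s: 24.65
position: [0.4469, -0.1243, 0.1458]
orientation: [0.655, 1.471, -0.655]
ft_force: [0.9, 0.9, 0.4]
finger_gap: 1.001
```

Call:
play_rows:
  commands:
    - {"hand": 0,"xyz": [0,0,0],"spin": 0}
    - {"hand": 0,"xyz": [0,0,0],"spin": 0}

```text
time_s: 24.85
position: [0.4469, -0.1234, 0.1456]
orientation: [0.656, 1.471, -0.656]
ft_force: [-0.4, -0.3, -0.2]
finger_gap: 1.004
```

```bash
python3 -c "
from h import *
print(at_z('scene',(356.96,197.2),.062), at_z('scene',(356.96,197.7),.062))
go([.449,-.124,.025],42)
a=snap('scene');b=snap('top')
for c in('scene','top'):
  for r in nets.look_for(c,'roll_mid')[:2]:print(c,r['p'],r['box'])
  for r in nets.pinpoint(c,'roll_mid')[:2]:print(c,r['p'],r['pixel'],at_z(c,r['pixel'],.037))
print(proj('scene',[.449,-.124,.037]))
"
```

```text
[ 0.45126342 -0.12752994  0.062     ] [ 0.45032581 -0.12539368  0.062     ]
pos [ 0.4469 -0.1234  0.1456] xaxis [-0.001  0.001 -1.   ] jaw 41.9 q6 0.57 gap 1.004 F [-0.4 -0.3 -0.2] t 24.85
SPIN -0.1 THEN XYZ cm [12.06  0.12  0.2 ]
scene 0.82 [355.8, 206.1, 21.7, 23.5]
scene 0.39 [272.4, 227.2, 35.9, 33.4]
scene 0.87 [353.9, 206.1] [ 0.45412439 -0.12282791  0.037     ]
scene 0.85 [361.3, 245.9] [0.37592671 0.01318136 0.037     ]
top 0.94 [380.7, 280.0, 26.4, 26.0]
top 0.79 [317.5, 306.2, 29.0, 27.1]
top 0.8 [379.4, 280.2] [ 0.4495324  -0.12439047  0.037     ]
top 0.8 [317.2, 308.4] [ 0.38243135 -0.00567937  0.037     ]
[355.98498465 206.51596328]
```

Call:
play_rows:
  commands:
    - {"hand": 0,"xyz": [2.5,0.1,0.1],"spin": 0}
    - {"hand": 0,"xyz": [2.5,0,0.1],"spin": 0}
    - {"hand": 0,"xyz": [2.5,0,0],"spin": 0}
    - {"hand": 0,"xyz": [2.5,0,0],"spin": 0}
    - {"hand": 0,"xyz": [1.5,0,0],"spin": 0}
    - {"hand": 0,"xyz": [0.5,0,0],"spin": 0}
    - {"hand": 0.3,"xyz": [0,0,0],"spin": 0}
    - {"hand": 0.6,"xyz": [0,0,0],"spin": 0}
    - {"hand": 0.6,"xyz": [0,0,0],"spin": 0}
    - {"hand": 0.6,"xyz": [0,0,0],"spin": 0}
    - {"hand": 0.6,"xyz": [0,0,0],"spin": 0}
  newtons: 25

```text
time_s: 26.25
position: [0.4503, -0.1241, 0.0274]
orientation: [0.655, 1.468, -0.654]
ft_force: [-0.5, 0.9, 5.6]
finger_gap: 0.567
```

Call:
play_rows:
  commands:
    - {"hand": 0.6,"xyz": [-0.1,0,0],"spin": 0}
    - {"hand": 0.6,"xyz": [0,0,0],"spin": 0}
    - {"hand": 0.6,"xyz": [0,0,0],"spin": 0}
  newtons: 45

```text
time_s: 26.55
position: [0.4497, -0.124, 0.0276]
orientation: [0.655, 1.469, -0.655]
ft_force: [0.0, -0.7, -1.9]
finger_gap: 0.555
```

Call:
play_rows:
  commands:
    - {"hand": 0.6,"xyz": [-0.5,0,0],"spin": 0}
    - {"hand": 0.6,"xyz": [-1,0,0],"spin": 0}
    - {"hand": 0.6,"xyz": [-1.5,0,0],"spin": 0}
    - {"hand": 0.6,"xyz": [-2,0,0],"spin": 0}
    - {"hand": 0.6,"xyz": [-2,0,0],"spin": 0}
    - {"hand": 0.6,"xyz": [-2,0,0],"spin": 0}
    - {"hand": 0.6,"xyz": [-1.5,0,0],"spin": 0}
    - {"hand": 0.6,"xyz": [0,0,0],"spin": 0}
    - {"hand": 0.6,"xyz": [0,0,0],"spin": 0}

```text
time_s: 27.45
position: [0.4496, -0.124, 0.1324]
orientation: [0.655, 1.469, -0.655]
ft_force: [0.8, -0.5, -1.1]
finger_gap: 0.56
```

```bash
python3 -c "
from h import *
go([.5834,.0516,.13],42)
a=snap('scene');b=snap('top')
X=bot.sense()['position']+[0,0,.0096]
for c in('scene','top'):
  print(c,'expected',proj(c,X))
  for r in nets.look_for(c,'roll_mid')[:2]:print(c,r['p'],r['box'])
  for r in nets.pinpoint(c,'roll_mid')[:2]:print(c,r['p'],r['pixel'],at_z(c,r['pixel'],X[2]))
  for r in nets.pinpoint(c,'post')[:2]:print(c,'post',r['p'],r['pixel'],at_z(c,r['pixel'],0))
"
```

```text
pos [ 0.4496 -0.124   0.1324] xaxis [ 0. -0. -1.] jaw 42.0 q6 0.57 gap 0.56 F [ 0.8 -0.5 -1.1] t 27.45
SPIN -0.0 THEN XYZ cm [ 0.24 21.7  -4.09]
scene expected [361.38707172 169.83063891]
scene 0.87 [362.0, 245.6, 26.7, 31.6]
scene 0.61 [361.0, 168.1, 22.3, 27.9]
scene 0.77 [360.8, 244.3] [0.33918312 0.13511378 0.1412004 ]
scene 0.71 [361.0, 170.6] [ 0.44826699 -0.11983334  0.1412004 ]
scene post 0.74 [289.6, 213.7] [ 0.59782625 -0.05050583  0.        ]
scene post 0.67 [270.2, 233.9] [0.59220515 0.04868939 0.        ]
top expected [392.31464008 275.20198965]
top 0.92 [319.1, 307.6, 30.5, 27.2]
top 0.8 [394.4, 274.3] [ 0.45097505 -0.12745673  0.1412004 ]
top 0.72 [315.0, 303.4] [0.38640096 0.008526   0.1412004 ]
top post 0.7 [299.2, 210.7] [0.58390062 0.04514946 0.        ]
```

```bash
python3 - <<'E'
from h import *
for c,(u,v),n in(("top",(297.5,209),"pics/b.png"),("scene",(272.5,233),"pics/a.png")):
    im=cv2.imread(n);g=cv2.cvtColor(im,cv2.COLOR_BGR2GRAY);x0,y0=int(u)-26,int(v)-26
    w=cv2.resize(g[y0:y0+52,x0:x0+52],None,fx=4,fy=4,interpolation=cv2.INTER_CUBIC)
    t,m=cv2.threshold(w,0,255,cv2.THRESH_BINARY_INV+cv2.THRESH_OTSU)
    k=max(cv2.findContours(m,cv2.RETR_EXTERNAL,cv2.CHAIN_APPROX_NONE)[0],key=cv2.contourArea)
    if c=="scene": k=k[k[:,0,1]>26*4]   # lower rim only, no post
    (ex,ey),ax,an=cv2.fitEllipse(k);p=(x0+(ex+.5)/4-.5,y0+(ey+.5)/4-.5)
    print(c,p,np.array(ax)/4,at_z(c,p,.01)[:2],at_z(c,p,.005)[:2])
    print("tip at foot estimate",proj(c,[.584,.0505,.068]))
b=cv2.imread("pics/b.png");print(b[192:216,292:304].mean(2).astype(int))
a=cv2.imread("pics/a.png");print(a[206:232:2,264:282].mean(2).astype(int))
E
```

```text
top (297.2083988189697, 209.2397117614746) [36.8099556  37.59983063] [0.58419005 0.04999916] [0.58542972 0.04983448]
tip at foot estimate [298.53763136 202.44171661]
scene (272.33322525024414, 233.92095947265625) [20.90216255 32.42599869] [0.58075979 0.05664447] [0.58430735 0.05126532]
tip at foot estimate [272.69835098 212.27992988]
[[150 141 140 139 140 139 140 139 140 144 147 157]
 [141 139 140 139 139 139 139 139 139 139 140 140]
 [140 140 140 140 140 140 140 140 139 139 139 139]
 [141 141 141 140 140 140 140 139 139 139 139 139]
 [141 141 141 140 141 141 140 140 140 140 140 140]
 [142 142 141 141 141 141 140 140 140 140 140 140]
 [142 142 141 141 141 139 139 138 139 139 140 140]
 [142 142 141 138 136 139 148 154 146 139 140 140]
 [143 141 137 131 132 146 163 170 161 143 134 138]
 [143 142 134 125 135 154 165 167 165 146 126 134]
 [144 142 135 126 133 152 165 166 163 146 126 135]
 [143 142 130 120 125 142 159 163 155 135 122 133]
 [143 139 120 111 121 127 139 145 135 118 115 128]
 [143 135 110  97 112 117 118 118 114 108 108 126]
 [143 130 100  80  91 102 104 104 100  93 106 129]
[... 736 characters left out ...]
172 183 184 186 184 185]
 [184 185 185 185 178 157 133 125 128 125 117 124 151 175 184 185 185 186]
 [184 185 185 185 174 142 111 103 104 102  99 108 141 172 183 185 185 186]
 [184 185 185 185 174 137  93  78  79  76  77  97 138 172 183 185 185 185]
 [186 185 185 185 174 137  94  76  77  75  74  95 139 173 183 185 185 185]
 [181 177 171 166 154 122  87  77  77  75  74  90 123 153 168 174 179 182]
 [141 133 125 122 111  94  79  77  77  74  73  79  93 111 122 129 137 148]
 [114 113 113 114 107  92  80  76  75  76  75  76  91 107 113 113 114 114]
 [115 114 114 114 107  93  80  75  76  76  72  77  91 107 113 114 114 115]
 [113 113 114 114 108  92  80  78  75  74  72  75  92 108 112 114 114 115]]
```

Call:
play_rows:
  commands:
    - {"hand": 0.6,"xyz": [0,1.5,-0.3],"spin": 0}
    - {"hand": 0.6,"xyz": [0,2.5,-0.5],"spin": 0}
    - {"hand": 0.6,"xyz": [0,2.5,-0.5],"spin": 0}
    - {"hand": 0.6,"xyz": [0,2.5,-0.5],"spin": 0}
    - {"hand": 0.6,"xyz": [0,2.5,-0.5],"spin": 0}
    - {"hand": 0.6,"xyz": [0,2.5,-0.5],"spin": 0}
    - {"hand": 0.6,"xyz": [0,2.5,-0.4],"spin": 0}
    - {"hand": 0.6,"xyz": [0,2.5,-0.4],"spin": 0}
    - {"hand": 0.6,"xyz": [0,1.5,-0.2],"spin": 0}
    - {"hand": 0.6,"xyz": [0,1.2,-0.1],"spin": 0}
    - {"hand": 0.6,"xyz": [0,0,0],"spin": 0}
    - {"hand": 0.6,"xyz": [0,0,0],"spin": 0}

```text
time_s: 29.05
position: [0.5844, 0.0499, 0.1321]
orientation: [0.654, 1.47, -0.655]
ft_force: [-0.3, 0.1, -1.5]
finger_gap: 0.562
```

```bash
python3 -c "
from h import *
go([.5843,.0503,.09],42)
a=snap('scene')
X=bot.sense()['position']+[0,0,.0096]
print('exp',proj('scene',X),proj('scene',[.5843,.0503,.141]))
for r in nets.look_for('scene','roll_mid')[:2]:print(r['p'],r['box'])
cv2.imwrite('pics/l.png',cv2.resize(a[150:270,190:350][:,:,::-1],(800,600),interpolation=cv2.INTER_CUBIC))
w=a[214:218,255:290].mean(2).mean(0).astype(int);print(w)
for r0 in(185,195):print(a[r0,250:300].mean(1).astype(int))
"
```

```text
pos [0.5844 0.0499 0.1321] xaxis [-0.001 -0.    -1.   ] jaw 42.0 q6 0.92 gap 0.562 F [-0.3  0.1 -1.5] t 29.05
SPIN -0.0 THEN XYZ cm [ 4.21  0.02 -0.04]
exp [272.88786041 184.61191194] [272.7397329  185.05895678]
0.66 [272.6, 182.8, 21.8, 30.5]
0.65 [362.9, 245.4, 22.0, 31.6]
[184 184 184 184 184 184 184 184 184 184 184 185 184 174 146 116 107 108
 106 102 111 143 172 182 184 184 184 184 184 184 183 181 178 174 168]
[156 172 180 183 184 178 153 106  60  47  63  68  71  85  95  97  98  95
  96  97  95  97  97  96  95  95  95  93  93  91  91  90  87  79  63  58
  74 107 140 160 175 181 177 156 117  75  46  38  39  38]
[184 184 185 184 184 184 184 184 184 184 184 178 156 125 103  98  95  97
  97  95  96  93  96  98  95  95  94  94  92  91  90  88  94 126 163 179
 184 184 184 184 185 181 170 132  80  42  27  21  26  30]
```

Call:
play_rows:
  commands:
    - {"hand": 0.6,"xyz": [2,0,0],"spin": 0}
    - {"hand": 0.6,"xyz": [1.5,0,0],"spin": 0}
    - {"hand": 0.6,"xyz": [0.8,0,0],"spin": 0}
    - {"hand": 0.6,"xyz": [0.4,0,0],"spin": 0}
    - {"hand": 0.6,"xyz": [0.4,0,0],"spin": 0}
    - {"hand": 0.6,"xyz": [0.4,0,0],"spin": 0}
    - {"hand": 0.6,"xyz": [0,0,0],"spin": 0}

```text
time_s: 29.85
position: [0.5846, 0.0501, 0.0771]
orientation: [0.655, 1.47, -0.655]
ft_force: [0.1, 0.1, -0.4]
finger_gap: 0.559
```

Call:
play_rows:
  commands:
    - {"hand": 0.6,"xyz": [0.4,0,0],"spin": 0}
    - {"hand": 0.6,"xyz": [0.4,0,0],"spin": 0}
    - {"hand": 0.6,"xyz": [0.4,0,0],"spin": 0}
    - {"hand": 0.6,"xyz": [0,0,0],"spin": 0}

```text
time_s: 30.25
position: [0.5843, 0.0502, 0.0646]
orientation: [0.654, 1.471, -0.655]
ft_force: [-0.2, 0.0, -0.8]
finger_gap: 0.563
```

Call:
play_rows:
  commands:
    - {"hand": 0.6,"xyz": [0.7,0,0],"spin": 0}
    - {"hand": 0.6,"xyz": [0.7,0,0],"spin": 0}
    - {"hand": 0.6,"xyz": [0.7,0,0],"spin": 0}
    - {"hand": 0.6,"xyz": [0.7,0,0],"spin": 0}
    - {"hand": 0.6,"xyz": [0.5,0,0],"spin": 0}
    - {"hand": 0.6,"xyz": [0.2,0,0],"spin": 0}
    - {"hand": 0.6,"xyz": [0,0,0],"spin": 0}

```text
time_s: 30.95
position: [0.5846, 0.0501, 0.03]
orientation: [0.655, 1.47, -0.655]
ft_force: [0.0, -0.6, -0.4]
finger_gap: 0.557
```

Call:
play_rows:
  commands:
    - {"hand": 0.6,"xyz": [0.2,0,0],"spin": 0}
    - {"hand": 0.6,"xyz": [0,0,0],"spin": 0}

```text
time_s: 31.15
position: [0.5848, 0.0502, 0.0283]
orientation: [0.655, 1.47, -0.655]
ft_force: [-0.2, -0.6, -0.7]
finger_gap: 0.565
```

Call:
play_rows:
  commands:
    - {"hand": 0.6,"xyz": [0.1,0,0],"spin": 0}
    - {"hand": 0.6,"xyz": [0,0,0],"spin": 0}

```text
time_s: 31.35
position: [0.5847, 0.0502, 0.0273]
orientation: [0.655, 1.47, -0.655]
ft_force: [-0.1, -0.4, -1.2]
finger_gap: 0.565
```

Call:
play_rows:
  commands:
    - {"hand": 0.6,"xyz": [0.1,0,0],"spin": 0}
    - {"hand": 0.6,"xyz": [0,0,0],"spin": 0}

```text
time_s: 31.55
position: [0.5847, 0.0502, 0.0262]
orientation: [0.655, 1.47, -0.655]
ft_force: [0.5, 0.2, -1.5]
finger_gap: 0.562
```

Call:
play_rows:
  commands:
    - {"hand": 0.6,"xyz": [0.1,0,0],"spin": 0}
    - {"hand": 0.6,"xyz": [0,0,0],"spin": 0}

```text
time_s: 31.75
position: [0.5848, 0.0502, 0.0255]
orientation: [0.655, 1.47, -0.654]
ft_force: [-1.3, 0.4, 4.2]
finger_gap: 0.561
```

Call:
play_rows:
  commands:
    - {"hand": 0.6,"xyz": [0.1,0,0],"spin": 0}
    - {"hand": 0.6,"xyz": [0,0,0],"spin": 0}

```text
time_s: 31.95
position: [0.5849, 0.0502, 0.0255]
orientation: [0.655, 1.469, -0.654]
ft_force: [-7.6, -0.6, 19.9]
finger_gap: 0.559
```

Call:
play_rows:
  commands:
    - {"hand": 0.6,"xyz": [-0.1,0,0],"spin": 0}
    - {"hand": 0.4,"xyz": [0,0,0],"spin": 0}
    - {"hand": 0.3,"xyz": [0,0,0],"spin": 0}
    - {"hand": 0.1,"xyz": [0,0,0],"spin": 0}
    - {"hand": 0.05,"xyz": [0,0,0],"spin": 0}
    - {"hand": 0,"xyz": [0,0,0],"spin": 0}
    - {"hand": 0,"xyz": [-1,0,0],"spin": 0}
    - {"hand": 0,"xyz": [-2,0,0],"spin": 0}
    - {"hand": 0,"xyz": [-3,0,0],"spin": 0}
    - {"hand": 0,"xyz": [-3,0,0],"spin": 0}
    - {"hand": 0,"xyz": [-3,0,0],"spin": 0}
    - {"hand": 0,"xyz": [-2,0,0],"spin": 0}

```text
time_s: 33.15
position: [0.5853, 0.0502, 0.1684]
orientation: [0.656, 1.467, -0.653]
ft_force: [0.7, -0.0, -0.7]
finger_gap: 0.993
```

Call:
play_rows:
  commands:
    - {"hand": 0,"xyz": [-2,0,0],"spin": 0}
    - {"hand": 0,"xyz": [0,0,0],"spin": 0}
    - {"hand": 0,"xyz": [0,0,0],"spin": 0}

```text
time_s: 33.45
position: [0.5849, 0.0502, 0.1858]
orientation: [0.655, 1.469, -0.654]
ft_force: [-0.2, 0.3, -0.4]
finger_gap: 1.002
```

```bash
python3 - <<'E'
from h import *
a=snap("scene")
for n,z in(("roll_mid",.035),("post",0),("washer_mid",.008),("nut_wing",.035),("eraser",0),("sharpener",0),("carton",0),("gel_bottle",0),("glue_stick",0)):
    for r in nets.pinpoint("scene",n)[:2]:print(n,round(r["p"],2),np.round(r["pixel"],1),np.round(at_z("scene",r["pixel"],z),3))
c=cv2.resize(a[170:350,140:380],(800,600),interpolation=cv2.INTER_CUBIC)[:,:,::-1].copy()
for rr,z in((.025,.01),(.025,.06)):
    P=[proj("scene",[.5845+rr*np.cos(t),.0503+rr*np.sin(t),z]) for t in np.linspace(0,6.28,40)]
    cv2.polylines(c,[np.int32([((p[0]+.5-140)*3.333,(p[1]+.5-170)*3.333) for p in P])],True,(0,255,0),1)
cv2.imwrite("pics/m.png",c)
print(bot.sense()["time_s"])
E
```

```text
roll_mid 0.96 [360.5 245.9] [0.378 0.012 0.035]
roll_mid 0.65 [270.5 223.7] [0.588 0.053 0.035]
post 0.76 [269.6 236.1] [0.589 0.057 0.   ]
post 0.58 [164.9 280.1] [0.688 0.303 0.   ]
washer_mid 0.84 [278.5 310.4] [0.441 0.246 0.008]
nut_wing 0.72 [248.2 283.6] [0.515 0.242 0.035]
nut_wing 0.28 [270.7 234.2] [0.566 0.086 0.035]
eraser 0.69 [165.3 280. ] [0.688 0.302 0.   ]
eraser 0.45 [325.6 264. ] [0.43  0.071 0.   ]
sharpener 0.64 [286.9 212.5] [ 0.607 -0.051  0.   ]
carton 0.66 [207.2 251.9] [0.675 0.184 0.   ]
gel_bottle 0.91 [167.3 280.2] [0.684 0.3   0.   ]
glue_stick 0.91 [234.6 218.2] [0.704 0.045 0.   ]
glue_stick 0.65 [323.3 264.2] [0.434 0.074 0.   ]
33.95
```

View pics/m.png

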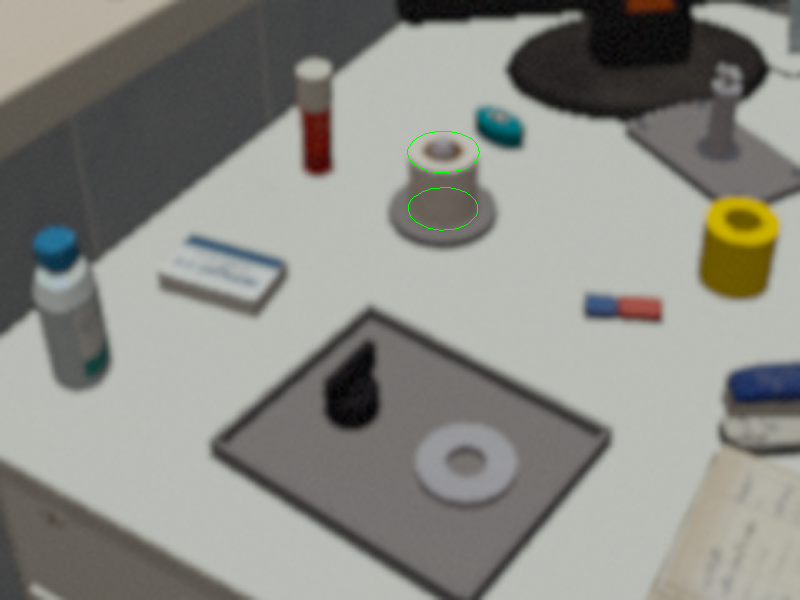

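The white roll sits seated on the post at crop pixel (443,180), matching the drawn seated model. The nut (352,388) and the flat washer (466,462) are in the tray, and the bystanders are where they were. Handing in.

```bash
python3 -c "
from h import *
print(bot.sign_off())"
```

```text
the job is handed in; nothing more can be done
None
```

The job is done and handed in at about 34 s; sign-off gave no verdict.

- **Nut:** I turned it about 50° counter-clockwise until the wing lined up with the foot's long side. It then lifted off with no measurable resistance, and I set it in the tray.
- **Washer:** I lifted it off and laid it flat in the tray. I overpressed briefly there, about 53 N at the wrist with the fingers or washer against the tray floor. I backed off 3 mm and released it. At most it settled a few millimetres.
- **Roll:** I moved the white roll (not the yellow look-alike) onto the storage post. It threaded without force and touched down at the expected seated height.

**Last checks:** The final picture shows the roll upright and seated, matching the drawn model. The nut is at about (0.52, 0.24) and the washer at about (0.44, 0.246), both inside the tray. The bystanders are where they were and the gripper is clear of everything.

**Disagreement:** The wing's starting angle looked about 51° clockwise of the foot's long axis in both cameras. The text says 0.8 to 1.4 rad counter-clockwise. I followed the pictures, and the free lift-off bore that out.

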